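# Key the cam gear onto its drive pin

## Task

The brass cam gear on the dark base plate is loose and riding high on its spindle. With a fingertip, gently push its upright white stud round to turn the gear until the notch in its rim stands right over the drive pin (the red line on the base plate points to the pin), then gently press the gear down on its steel hub until it is fully home, and take the hand away. Do not grip or lift anything, and leave the loose parts and tools around it where they are.

Things in the scene. Friction and masses are not known exactly. Their poses are not given: they have to be found in the camera images.
- cam_unit: Fixed dark steel base plate of the cam drive, 230 x 230 mm, 10 mm thick. Origin: centre of its underside, on the counter, where the upright spindle stands (18 mm thick, hidden in the gear), the axis on which the gear turns. Its x axis points from the spindle to the drive pin, within 50 degrees of straight ahead; a red line on it, 30 x 8 mm, runs along +x from 80 to 110 mm from the axis.
- pin_tip (a point): Top of the fixed steel drive pin, 10 mm in diameter with a round end, 66 mm from the spindle axis along the plate's +x and 26.5 mm above the counter. It is hidden under the gear's rim until the notch is over it.
- gear_notch (a point): Middle of the notch in the gear's rim, at the gear's top face, 66 mm from the axis. The notch is cut in from the rim, 18 mm wide with parallel sides, 17 mm deep (from 56 mm radius outwards; a white stripe painted on the gear, 7 mm wide, runs straight out to it) and right through the 8 mm thick gear. It lies straight across the gear from the stud. It fits over the pin when it is within 4 mm of it sideways.
- gear_hub (a point): Centre of the flat top of the gear's steel hub, on the gear's axis: the place to press (a grip or press above 38 N spoils the gear). The hub is a closed cap 37 mm in diameter that stands 18 mm above the gear's top face (round it lies a copper cam disc 4 mm high, up to 35 mm from the axis). Hub top 54 mm above the counter at first, 44 mm with the gear fully home.
- cam_gear: The brass gear, 154 mm across its teeth, plate 8 mm thick, about 0.5 kg, loose on the spindle (1 mm of play). Origin: centre of its underside, 28 mm above the counter at first, 18 mm fully home. Its x axis points from its centre to the notch; the stud is at -x. It is keyed when its yaw equals that of cam_unit; it starts 0.9 rad or more off, either way, up to half a turn.
- collar (a joint): How far the round collar under the gear has slid down the spindle, in m: 0 at the start, 0.010 with the gear fully home. It carries the gear level and moves stiffly: 3 to 6 N on the hub sends it down, and it stays where it is left. With the notch not over the pin, the rim meets the pin after 1.5 mm; the gear then only tips and is not home.
- gear_stud (a point): Half-way up the upright white plastic stud fixed to the gear, 14 mm in diameter, 20 mm high (from 36 to 56 mm above the counter at first), 56 mm from the gear's axis on the side opposite the notch. Pushed sideways with 1 to 3 N, it turns the gear either way; the gear stays where it is left. A grip or a shove above 18 N spoils it.
- socket_a: Loose white porcelain lamp socket, 42 mm across, 42 mm high, beside the plate; origin at the centre of its foot. Leave alone.
- socket_b: Second such lamp socket. Leave alone.
- title_holder: Loose amber plastic title-strip holder, 35 x 110 mm, 16 mm high, origin at the centre of its underside. Leave alone.
- grille_corner: Loose chrome speaker-grille corner piece, 100 x 100 mm, 20 mm high; origin at the underside of its outer corner. Leave alone.
- spare_gear: Small loose brass gear, 48 mm across, 16 mm high; origin at the centre of its underside. Leave alone.
- spare_roller: Loose white plastic roller, 16 mm across, 22 mm high, standing on a corner of the base plate; origin at the centre of its underside. Leave alone.
- screwdriver: Loose screwdriver lying on the counter; origin near its middle. Leave alone.
Mind the look-alikes: they are no part of the job. Leave any purple look-alike of the cam_gear alone.

How it is judged:
By the outcome, as a careful person would: the job done as asked, in the order asked, and still so for the second after the job is handed in, with the robot touching nothing.
It also fails if it takes over 58 s, if anything falls off the work surface, if the arm or the gripper's body presses on something with over 40 N, if the wrist force passes 120 N, or if a joint passes its speed limit or range.

## Robot

A 6-joint arm with a two-finger parallel gripper is mounted at the origin on the work surface. World frame = base frame: x ahead of the robot, y to its left, z up, the work surface at z = 0. Lengths are in m, angles in rad, forces in N, time in s.
With the tool pointing down it reaches from about 0.35 to 0.85 m from the base axis. Payload 8.1 kg.
Tool frame: the origin (TCP) lies on the mounting face of the last link; the fingertips stand 186 mm ahead of it and the grasp point (between the pads) lies 167 mm ahead of it; z points along the fingers, y is the direction in which the jaws open and shut (so a half turn about z gives the same grasp; the last joint's range is limited). The gripper opens to 93 mm and grips with 3 to 60 N. Pads are 15 mm wide; open, the fingers measure 128 mm over their backs; the gripper's body (75 mm by 188 mm) begins 65 mm behind the grasp point.
Start: joints at [-1.298, 0.13, 1.488, -0, 1.523, -0.085], TCP at [0.21, -0.562, 0.405] pointing down, gripper open.
Joint ranges: [-2.96, 2.96], [-0.89, 2.26], [0.02, 2.5], [-1.34, 4.48], [0, 2.73], [-2.66, 2.66]. Speed limits (rad/s): [2.39, 2.39, 2.79, 3.14, 3.14, 3.14].

## Interface

Orientations are given as a rotation vector (axis times angle).
In Python, from plant import robot, read_camera, spotter gives the robot as it stands.
- The arm moves only by the tool arm_command, never from a script. Its arguments are lists of equal length, an entry for each row: "xyz": the shift along the world's x, y, z in cm, a list of three; "turn": the turn, a rotation vector about the world's x, y, z in rad, a list of three. A call has 1 to 12 rows; each row shifts and turns the commanded pose from where the row before left it; what a row does not reach is not made up. A row lasts 1/8 s, in which the tool goes at most 62.5 mm and 10.7 degrees, less where a joint would pass 70% of its speed; a pose out of reach is approached as far as the arm can. A call is refused whole if a number of a shift passes 6.25 or a number of a turn 0.188, either way. A call with a gripper value outside its range is refused whole. "gripper" is the finger opening in cm, from 0 to 9.3, set as the call begins (left out, the last holds). The fingers move at their own pace and stop on an object; "force" is the grip in N (left out, the last holds). Time passes only in rows, so rows that do not move let the fingers close. It gives the time, the measured TCP pose, the force and the opening at its end, in the units of the state.
- robot.read_state(): the state, without advancing time (a new reading comes with each control period).
- read_camera(name): name is "side" or "top" or "wrist"; returns a dict with "frame" (384x512x3 uint8, red, green, blue), "z_map" (384x512 float32, m along the optical axis (not along the pixel's ray), 0 where there is no reading), "fx", "fy", "cx", "cy" (pixels), "eye" and "orientation" of the camera in the world. Camera axes: x right, y down, z forward; pixel columns grow to the right and rows downward; lengths in m; the calibration is good to about 2 mm. A picture is of the moment at which its call begins.
- robot.close_job(): hands the job in, once; it reports no verdict.
Trained networks look in a picture, given as the dict that the camera call returned (one of the last four; its "shot" number tells which), for a name from the list of things; names that differ only in an ending like _2 or _b are one class to them, and where a whole thing is asked for, a point or a joint stands for the part that bears it (a point fixed in the world has none). Each returns a list of dicts, best first, with "confidence" (0 to 1); they miss things now and then, are a little off and sometimes report something else, mostly with a low value. They report only what shows in the picture. A call takes as long as a camera call. They do not tell look-alikes from the thing itself.
- spotter.masks_of(picture, query): "pixels" (384x512 bool, what is visible of it) and "centre" ([row, column] in pixels, amid what is visible of it).
The state is a dict: "t": time; "q": joint angles; "dq": joint speeds; "joint_torque": joint torques, N m; "tool_pos": TCP position; "orientation": TCP orientation; "force": force on the tool from outside, world axes, zero at the start; "wrist_torque": the same for the moment, N m; "opening": finger opening in m.
Only numpy, scipy, OpenCV 4.12 (cv2) and the standard library are available. Lean on these libraries where they do the work, as an engineer would, in place of code of your own. Each camera call takes 0.05 s, during which the arm holds its last target. There are 200 camera calls.

## Working session

There is one attempt and no reset: what is moved stays moved. The work goes in short steps, Python scripts to look and compute and a tool call to move; the robot and the scene stay as the last step left them, time stands still between calls to the robot, and variables do not carry over. Pictures are saved under pics/ and viewed, about 8 in all and at most 12, crops included, and the job is handed in when it is done.

Besides the shell and the picture viewer there is one more tool, called after "Call:" as name(argument=value, ...) on one line, values as JSON. arm_command: Moves the arm, as the interface text tells. Its arguments: {"type":"object","properties":{"xyz":{"type":"array","items":{"type":"array","items":{"type":"number"}}},"turn":{"type":"array","items":{"type":"array","items":{"type":"number"}}},"gripper":{"type":"number"},"force":{"type":"number"}},"required":["xyz","turn"]}

```bash
mkdir -p pics; ls; cat > h.py <<'E'
import numpy as np, cv2
from scipy.spatial.transform import Rotation as R
from plant import robot, read_camera, spotter
def rot(o):
    o=np.array(o,float)
    if o.shape==(3,3): return o
    return R.from_rotvec(o).as_matrix() if o.size==3 else R.from_quat(o).as_matrix()
def world(p):
    z=p["z_map"]; v,u=np.indices(z.shape)
    c=np.stack([(u-p["cx"])/p["fx"]*z,(v-p["cy"])/p["fy"]*z,z],-1)
    return c@rot(p["orientation"]).T+np.array(p["eye"])
def save(p,n): cv2.imwrite(f"pics/{n}.png",p["frame"][...,::-1])
E
python3 - <<'E'
from h import *
a=read_camera("top"); b=read_camera("side")
print(a["eye"],a["orientation"],b["eye"],b["orientation"],robot.read_state())
cv2.imwrite("pics/a.png",np.hstack([a["frame"],b["frame"]])[...,::-1]); save(a,"top"); 
for p in (a,):
    W=world(p)
    for q in ["cam_gear","gear_stud","gear_notch","gear_hub","cam_unit","spare_roller"]:
        for m in spotter.masks_of(p,q)[:3]:
            k=m["pixels"]&(p["z_map"]>0); print(q,m["confidence"],m["centre"],k.sum(),np.median(W[k],0))
E
```

```text
pics
[ 0.34005752 -0.01823768  1.03570096] [-2.13082521  2.10771075 -0.17340773] [0.39083923 0.74287357 0.76548313] [-0.26510276  2.78927079 -1.23858521] {'t': 0.1, 'q': array([-1.29837282e+00,  1.31107782e-01,  1.48915258e+00,  2.73078460e-05,
        1.52295381e+00, -8.53598384e-02]), 'dq': array([ 0.00169319, -0.0016863 , -0.00293381, -0.00099199, -0.00052951,
       -0.00075306]), 'joint_torque': array([ 1.27268690e-03, -5.61341465e+01, -4.93097734e+01,  7.71410647e-02,
        2.92359071e-02, -9.04510080e-05]), 'tool_pos': array([ 0.21011642, -0.56180361,  0.40378862]), 'orientation': array([-3.08986678e+00, -5.58722209e-01,  1.95127969e-04]), 'force': array([ 0.4080786 , -1.25032553,  0.10618163]), 'wrist_torque': array([-0.01299043,  0.0061794 , -0.0384969 ]), 'opening': 0.09283695911094764}
cam_gear 0.97 [182.2, 258.4] 3055 [ 0.55601794 -0.00248676  0.03556722]
cam_gear 0.78 [141.4, 361.8] 2774 [ 0.66048036 -0.27055667  0.00747633]
cam_gear 0.74 [283.2, 186.5] 3327 [0.32341254 0.16648728 0.00789475]
gear_stud 0.84 [181.6, 256.2] 2989 [ 0.55560349 -0.00248676  0.0356002 ]
gear_stud 0.7 [145.7, 368.0] 2790 [ 0.660204   -0.27047638  0.00746104]
gear_stud 0.66 [281.8, 182.3] 3142 [0.3232349  0.16647472 0.00798305]
gear_notch 0.77 [280.1, 183.8] 3157 [0.32365064 0.16695169 0.00797388]
gear_notch 0.72 [183.8, 254.1] 3005 [ 0.55552792 -0.00248676  0.03559321]
gear_notch 0.72 [144.2, 367.6] 2799 [ 0.66021018 -0.27101518  0.00745303]
gear_hub 0.91 [144.8, 367.5] 2897 [ 0.66033658 -0.27110947  0.0073587 ]
gear_hub 0.76 [180.6, 259.2] 2931 [ 0.55636728 -0.0025145   0.03563551]
gear_hub 0.74 [211.6, 260.5] 5579 [ 0.54155617 -0.0032884   0.00928843]
cam_unit 0.93 [211.4, 263.0] 5822 [0.54323937 0.00098485 0.00926286]
```

View pics/top.png

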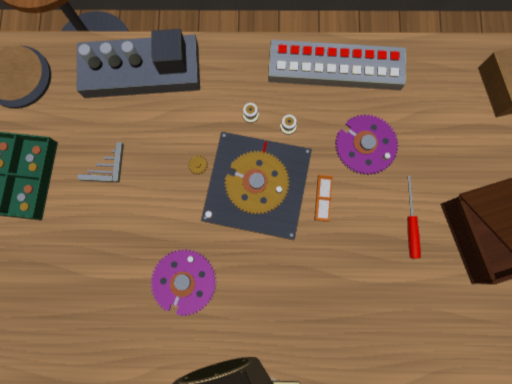

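The top view shows the brass gear at about (257,181), its stripe and notch to the left at (236,175), the stud to the right at (279,189), and the red line at the top at (265,147). The purple gears are decoys. Next I'll measure these positions.

```bash
cat > meas.py <<'E'
from h import *
def measure(cam="top",c0=None):
    p=read_camera(cam); W=world(p); f=p["frame"].astype(int); ok=p["z_map"]>0
    c0=np.array([0.556,-0.002]) if c0 is None else np.array(c0)
    r=np.hypot(W[...,0]-c0[0],W[...,1]-c0[1]); z=W[...,2]
    red=ok&(f[...,0]>110)&(f[...,1]<60)&(f[...,2]<60)&(r>.07)&(r<.125)&(z<.02)
    wh=(f.min(-1)>150)&ok
    hub=ok&(r<.03)&(z>.036)&(f.max(-1)-f.min(-1)<50)
    stud=wh&(r>.042)&(r<.075)&(z>.02)
    stripe=wh&(r>.025)&(r<.06)&(z<.045)
    o={}
    for n,m in dict(red=red,hub=hub,stud=stud,stripe=stripe).items():
        if m.any():
            o[n]=np.median(W[m],0); v=o[n][:2]-c0
            print(n,m.sum(),o[n].round(4),"zmax",z[m].max().round(4),"r",np.hypot(*v).round(4),"ang",np.arctan2(v[1],v[0]).round(3),np.argwhere(m).mean(0).round(1))
    return p,W,o
E
python3 - <<'E'
from meas import *
p,W,o=measure("top")
c=p["frame"][120:250,190:330]; cv2.imwrite("pics/c.png",cv2.resize(c,None,fx=5,fy=4.6)[...,::-1] if 0 else cv2.resize(c,None,fx=4.5,fy=4.5)[...,::-1])
k=spotter.masks_of(p,"cam_unit")[0]["pixels"]
(cx,cy),s,a=cv2.minAreaRect(np.argwhere(k)[:,::-1].astype(np.float32));print(cx,cy,s,a,W[int(cy),int(cx)])
# plate centre by ray to z=.01
R_=rot(p["orientation"]);d=R_@np.array([(cx-p["cx"])/p["fx"],(cy-p["cy"])/p["fy"],1]);e=np.array(p["eye"]);print(e+d*(.01-e[2])/d[2])
g=spotter.masks_of(p,"cam_gear")[0]["pixels"];(u,v),rr=cv2.minEnclosingCircle(np.argwhere(g)[:,::-1].astype(np.float32));d=R_@np.array([(u-p["cx"])/p["fx"],(v-p["cy"])/p["fy"],1]);print(u,v,rr,e+d*(.036-e[2])/d[2])
E
```

```text
red 31 [ 0.6556 -0.0187  0.0101] zmax 0.0134 r 0.101 ang -0.166 [146.5 264.4]
hub 207 [ 0.5595 -0.0008  0.0528] zmax 0.0577 r 0.0037 ang 0.323 [180.4 256.4]
stud 37 [ 0.5414 -0.0498  0.0528] zmax 0.0574 r 0.05 ang -1.867 [183.7 264.5]
stripe 16 [0.5769 0.0403 0.0359] zmax 0.0393 r 0.0472 ang 1.112 [174.5 239. ]
256.1752624511719 184.8821258544922 (95.96312713623047, 93.4029769897461) 11.070201873779297 [ 0.55127305 -0.00070314  0.04898321]
[ 5.57427116e-01 -4.63751414e-04  1.00000000e-02]
182.29779052734375 281.8323974609375 33.32400894165039 [0.32412851 0.16510863 0.036     ]
```

View pics/c.png

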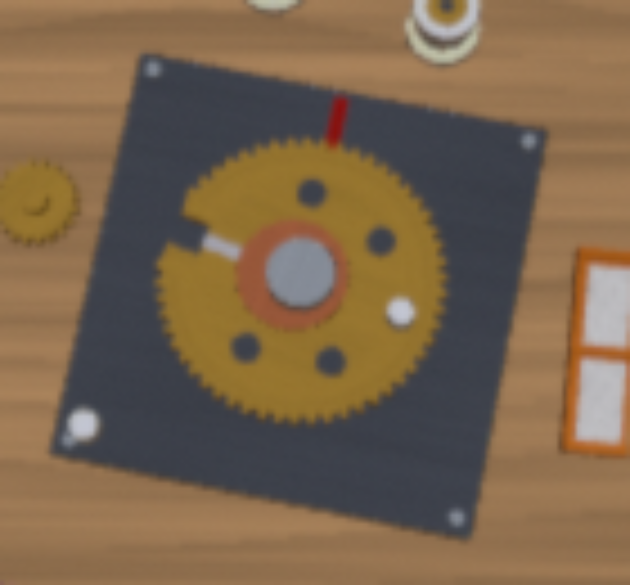

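The gear centre is about (0.558, -0.001), the stud is at about -1.93 rad, and the target stud angle is about -3.33, so the gear turns clockwise by about 1.4 rad. I'll move above the stud's trailing side with the fingers closed.

Call:
arm_command(xyz=[[3, 4.1, 0], [3, 4.1, 0], [3, 4.1, 0], [3, 4.1, 0], [3, 4.1, 0], [3, 4.1, 0], [3, 4.1, 0], [3, 4.1, 0], [3, 4.1, 0], [3, 4.1, 0], [3, 4.1, 0], [3, 4.6, 0]], turn=[[0, 0, 0.071], [0, 0, 0.071], [0, 0, 0.071], [0, 0, 0.071], [0, 0, 0.071], [0, 0, 0.071], [0, 0, 0.071], [0, 0, 0.071], [0, 0, 0.071], [0, 0, 0.071], [0, 0, 0.071], [0, 0, 0.071]], gripper=0)

```text
t: 2.05
tool_pos: [0.5709, -0.0637, 0.405]
orientation: [2.582, 1.789, 0.0]
force: [0.7, -0.8, 0.7]
opening: 0.0003
```

Call:
arm_command(xyz=[[0, 0, 0], [0, 0, 0]], turn=[[0, 0, 0], [0, 0, 0]])

```text
t: 2.3
tool_pos: [0.5701, -0.065, 0.4046]
orientation: [-2.584, -1.787, 0.001]
force: [-1.1, -1.1, 1.1]
opening: 0.0003
```

```bash
python3 - <<'E'
from meas import *
p,W,o=measure("wrist",(0.558,-.001)); save(p,"w1"); print(p["eye"])
s=robot.read_state();print(s["tool_pos"],s["orientation"],s["q"],s["force"])
E
```

```text
red 174 [ 0.6549 -0.0197  0.0105] zmax 0.0125 r 0.0987 ang -0.19 [106.8 309.3]
hub 8671 [ 0.5595 -0.0237  0.3197] zmax 0.3408 r 0.0227 ang -1.506 [260.5 148. ]
stud 205 [ 0.5448 -0.0499  0.0543] zmax 0.2371 r 0.0506 ang -1.834 [134.4 226. ]
stripe 117 [0.5783 0.0406 0.0355] zmax 0.037 r 0.0463 ang 1.116 [ 77.7 226.5]
[0.59480869 0.00125358 0.38397694]
[ 0.56985164 -0.0655881   0.40466887] [ 2.58476271e+00  1.78546681e+00 -8.10142332e-04] [-2.03818979e-01  5.95676232e-02  1.56366359e+00 -4.52051775e-04
  1.51863554e+00  1.57997203e-01] [-0.1954575   0.17255059 -0.17603927]
```

View pics/w1.png

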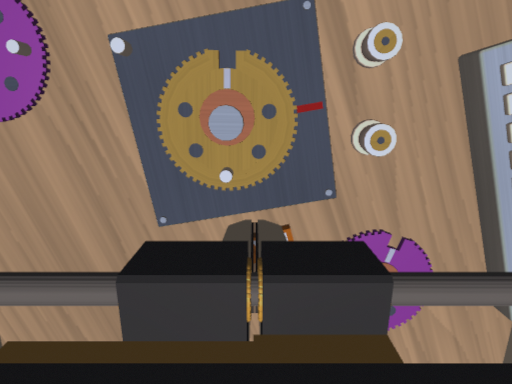

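The wrist view shows the hub at (225,122), the stud at (225,175), the notch at (228,58), the red line at (309,107), and the closed fingers at (255,235). I'll refine the hub and stud positions.

```bash
cat > ang.py <<'E'
from h import *
def look(cam="wrist",c0=(.5585,-.001),hubz=.054,pr=True):
    """gear pose by colour+height; returns centre, red angle, stud pos, notch angle from stripe"""
    p=read_camera(cam); W=world(p); f=p["frame"].astype(int); z=W[...,2]; ok=p["z_map"]>0
    c0=np.array(c0); r=np.hypot(W[...,0]-c0[0],W[...,1]-c0[1]); wh=ok&(f.min(-1)>140); sp=f.max(-1)-f.min(-1)
    M=dict(hub=ok&(r<.024)&(abs(z-hubz)<.004)&(sp<45),
      stud=wh&(abs(r-.056)<.012)&(abs(z-hubz-.002)<.004),
      stripe=wh&(r>.034)&(r<.057)&(abs(z-hubz+.018)<.004),
      red=ok&(f[...,0]>110)&(f[...,1]<70)&(f[...,2]<70)&(r>.075)&(r<.118)&(z<.02))
    o={}
    for n,m in M.items():
        if m.sum()>3:
            P=W[m]; o[n]=(P[:,:2].max(0)+P[:,:2].min(0))/2 if n=="hub" else P[:,:2].mean(0); v=o[n]-c0
            if pr: print(n,m.sum(),o[n].round(4),"z",np.median(P[:,2]).round(4),"r",np.hypot(*v).round(4),"ang",np.arctan2(v[1],v[0]).round(3))
    return p,W,o
E
python3 - <<'E'
from ang import *
look(); look("top")
E
```

```text
hub 982 [ 0.562  -0.0018] z 0.0532 r 0.0036 ang -0.226
stud 117 [ 0.5411 -0.0538] z 0.0551 r 0.0556 ang -1.888
stripe 137 [0.5788 0.04  ] z 0.0357 r 0.0457 ang 1.111
red 180 [ 0.6551 -0.0197] z 0.0103 r 0.0984 ang -0.191
hub 70 [0.559  0.0017] z 0.053 r 0.0027 ang 1.368
red 21 [ 0.6506 -0.018 ] z 0.0098 r 0.0937 ang -0.182
```

Call:
arm_command(xyz=[[0, 0, -3.5], [0, 0, -3.5], [0, 0, -3.5], [0, 0, -3.0], [0, 0, -2.0], [0, 0, -1.3], [0, 0, -0.5], [0, 0, 0], [0, 0, 0]], turn=[[0, 0, 0], [0, 0, 0], [0, 0, 0], [0, 0, 0], [0, 0, 0], [0, 0, 0], [0, 0, 0], [0, 0, 0], [0, 0, 0]])

```text
t: 3.58
tool_pos: [0.5707, -0.0651, 0.2329]
orientation: [2.583, 1.786, 0.002]
force: [-0.1, -0.2, -0.6]
opening: 0.0006
```

```bash
python3 - <<'E'
from ang import *
c=(.562,-.0018)
p,W,o=look("wrist",c); look("top",c); b=read_camera("side"); 
s=robot.read_state();print(s["tool_pos"],s["force"])
R_=rot(b["orientation"]);q=R_.T@(np.array([.562,0,.04])-np.array(b["eye"]));u=int(b["fx"]*q[0]/q[2]+b["cx"]);v=int(b["fy"]*q[1]/q[2]+b["cy"]);print(u,v)
c=cv2.resize(b["frame"][max(v-90,0):v+60,max(u-70,0):u+70],None,fx=3,fy=3)
h=c.shape[0]; w=cv2.resize(p["frame"],(380,285)); w=np.vstack([w,np.zeros((max(h-285,0),380,3),np.uint8)])[:h]
cv2.imwrite("pics/s1.png",np.hstack([c,w])[...,::-1])
E
```

```text
hub 4064 [ 0.5621 -0.0019] z 0.0532 r 0.0002 ang -0.819
stud 160 [ 0.5422 -0.0506] z 0.0551 r 0.0527 ang -1.957
stripe 563 [0.5785 0.0406] z 0.0357 r 0.0455 ang 1.199
red 599 [ 0.6558 -0.02  ] z 0.0104 r 0.0955 ang -0.192
hub 162 [ 0.5592 -0.0019] z 0.0534 r 0.0028 ang -3.1
stud 23 [ 0.539  -0.0535] z 0.0556 r 0.0566 ang -1.989
red 16 [ 0.6481 -0.0178] z 0.0104 r 0.0876 ang -0.183
[ 0.57046896 -0.06498414  0.232485  ] [ 0.74345702  0.21115123 -0.29077638]
250 201
```

View pics/s1.png

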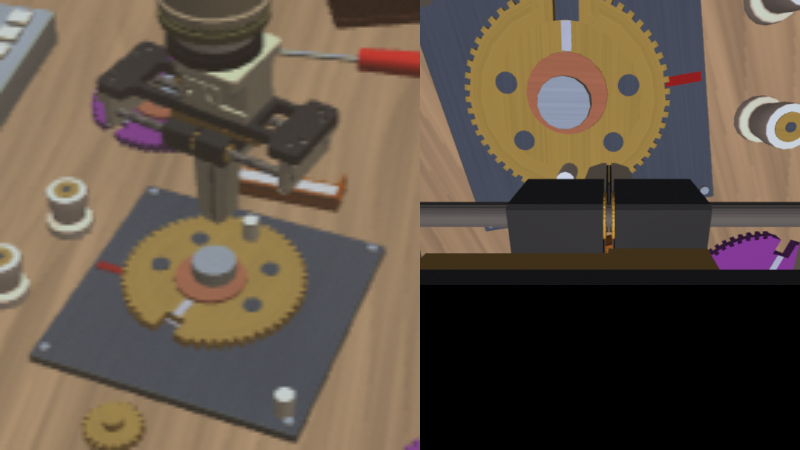

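The side view shows the fingertip just behind the stud and clear of everything else. I'll compute the arc.

```bash
cat > arc.py <<'E'
import numpy as np
C=np.array([.562,-.0018])
def pos(t,d): return C+.056*np.array([np.cos(t),np.sin(t)])+d*np.array([-np.sin(t),np.cos(t)])
def rows(p0,seq):
    p=np.array(p0);out=[]
    for t,d in seq:
        q=np.round((pos(t,d)-p)*100,2);out.append([float(q[0]),float(q[1]),0]);p=p+q/100
    print(out)
if __name__=="__main__":
    t0=-1.953
    seq=[(t0,.030),(t0,.027),(t0,.0245)]+[(t0-.07*k,.0245) for k in range(1,18)]
    rows([.5705,-.065],seq)
E
python3 arc.py
```

```text
[[-0.16, 0.01, 0], [-0.27, 0.11, 0], [-0.24, 0.09, 0], [-0.42, 0.0, 0], [-0.43, 0.03, 0], [-0.42, 0.07, 0], [-0.42, 0.09, 0], [-0.41, 0.12, 0], [-0.4, 0.15, 0], [-0.39, 0.17, 0], [-0.38, 0.21, 0], [-0.36, 0.22, 0], [-0.34, 0.26, 0], [-0.33, 0.28, 0], [-0.31, 0.29, 0], [-0.28, 0.32, 0], [-0.26, 0.34, 0], [-0.24, 0.36, 0], [-0.21, 0.37, 0], [-0.18, 0.39, 0]]
```

Call:
arm_command(xyz=[[-0.16, 0.01, -0.3], [-0.27, 0.11, 0], [-0.24, 0.09, 0], [-0.42, 0.0, 0], [-0.43, 0.03, 0], [-0.42, 0.07, 0], [-0.42, 0.09, 0], [-0.41, 0.12, 0], [-0.4, 0.15, 0], [0, 0, 0]], turn=[[0, 0, 0], [0, 0, 0], [0, 0, 0], [0, 0, -0.07], [0, 0, -0.07], [0, 0, -0.07], [0, 0, -0.07], [0, 0, -0.07], [0, 0, -0.07], [0, 0, 0]])

```text
t: 4.97
tool_pos: [0.5382, -0.0582, 0.2288]
orientation: [-2.899, -1.209, -0.0]
force: [0.9, -0.5, 0.0]
opening: 0.0006
```

```bash
python3 - <<'E'
from ang import *
p,W,o=look("wrist",(.562,-.0018)); look("top",(.5595,-.0018))
s=robot.read_state();print(s["tool_pos"],s["force"])
E
```

```text
hub 4249 [ 0.5611 -0.0014] z 0.0532 r 0.001 ang 2.72
stud 121 [ 0.5255 -0.039 ] z 0.0552 r 0.0521 ang -2.347
stripe 593 [0.5917 0.0323] z 0.0356 r 0.0452 ang 0.854
red 729 [ 0.6559 -0.0199] z 0.0105 r 0.0956 ang -0.19
hub 96 [0.559  0.0015] z 0.053 r 0.0034 ang 1.713
[ 0.53842402 -0.0582736   0.22881269] [ 0.68730003 -0.12039105 -0.14995279]
```

The gear is turning: the stripe angle went from 1.20 to 0.854 with light force. I'll continue along the arc.

Call:
arm_command(xyz=[[-0.39, 0.17, 0], [-0.38, 0.21, 0], [-0.36, 0.22, 0], [-0.34, 0.26, 0], [-0.33, 0.28, 0], [-0.31, 0.29, 0], [-0.28, 0.32, 0], [-0.26, 0.34, 0], [-0.24, 0.36, 0], [-0.21, 0.37, 0], [-0.18, 0.39, 0], [0, 0, 0]], turn=[[0, 0, -0.07], [0, 0, -0.07], [0, 0, -0.07], [0, 0, -0.07], [0, 0, -0.07], [0, 0, -0.07], [0, 0, -0.07], [0, 0, -0.07], [0, 0, -0.07], [0, 0, -0.07], [0, 0, -0.07], [0, 0, 0]])

```text
t: 6.58
tool_pos: [0.5057, -0.0261, 0.2288]
orientation: [-3.141, -0.034, 0.0]
force: [-0.8, 0.2, -0.2]
opening: 0.0007
```

```bash
cat > st.py <<'E'
from ang import *
p,W,o=look("wrist",(.562,-.0018))
s=robot.read_state();print(s["tool_pos"],s["orientation"],s["force"],s["t"])
E
python3 st.py
```

```text
hub 4267 [ 0.5611 -0.0012] z 0.0532 r 0.0011 ang 2.589
stud 134 [ 0.5093 -0.0029] z 0.0552 r 0.0527 ang -3.12
stripe 597 [0.6067 0.0012] z 0.0357 r 0.0448 ang 0.068
[ 0.50567086 -0.02619173  0.22872047] [-3.14130576e+00 -3.50211578e-02  2.11500503e-04] [ 0.18195377 -0.65689124 -0.53869009] 6.625
```

```bash
python3 -c "
from arc import *
t=-3.143; rows(pos(t,.0245),[(t-.05*k,.0245) for k in range(1,6)])"
```

```text
[[-0.12, 0.28, 0], [-0.1, 0.29, 0], [-0.08, 0.29, 0], [-0.07, 0.3, 0], [-0.06, 0.3, 0]]
```

Call:
arm_command(xyz=[[-0.12, 0.28, 0], [-0.1, 0.29, 0], [-0.08, 0.29, 0], [-0.07, 0.3, 0], [-0.03, 0.15, 0], [0, 0, 0], [0, 0, 0]], turn=[[0, 0, -0.05], [0, 0, -0.05], [0, 0, -0.05], [0, 0, -0.05], [0, 0, -0.03], [0, 0, 0], [0, 0, 0]])

```text
t: 7.5
tool_pos: [0.5017, -0.0132, 0.2287]
orientation: [-3.124, 0.328, -0.0]
force: [0.9, -0.5, 0.2]
opening: 0.0006
```

```bash
python3 st.py
```

```text
hub 4269 [ 0.5613 -0.0008] z 0.0532 r 0.0012 ang 2.134
stud 131 [0.5103 0.0084] z 0.0552 r 0.0527 ang 2.947
stripe 591 [ 0.6062 -0.0086] z 0.0357 r 0.0448 ang -0.152
[ 0.50170039 -0.01316646  0.22875204] [-3.12436103e+00  3.28191719e-01 -9.30947353e-05] [ 0.47413917 -0.80485644  0.02642584] 7.55
```

Call:
arm_command(xyz=[[-0.01, 0.1, 0], [-0.01, 0.07, 0], [0, 0, 0], [0, 0, 0]], turn=[[0, 0, 0], [0, 0, 0], [0, 0, 0], [0, 0, 0]])

```text
t: 8.05
tool_pos: [0.5015, -0.0114, 0.2288]
orientation: [-3.124, 0.329, -0.0]
force: [0.4, -1.6, -0.0]
opening: 0.0006
```

Call:
arm_command(xyz=[[0, -0.4, 0], [0, -0.6, 0.5], [0, -0.4, 2], [0, 0, 3], [0, 0, 3.5], [0, 0, 2], [0, 0, 0], [0, 0, 0]], turn=[[0, 0, 0], [0, 0, 0], [0, 0, 0], [0, 0, 0], [0, 0, 0], [0, 0, 0], [0, 0, 0], [0, 0, 0]])

```text
t: 9.05
tool_pos: [0.5011, -0.0255, 0.3377]
orientation: [-3.124, 0.33, 0.002]
force: [0.4, 0.1, 0.4]
opening: 0.0006
```

```bash
cat >> st.py <<'E'
import sys
if len(sys.argv)>1: save(p,sys.argv[1]); look("top",(.5595,-.0018))
E
python3 st.py w2
```

```text
hub 1530 [ 0.5613 -0.001 ] z 0.0532 r 0.001 ang 2.327
stud 179 [0.5067 0.0104] z 0.0551 r 0.0567 ang 2.925
stripe 211 [ 0.6057 -0.0099] z 0.0357 r 0.0444 ang -0.183
red 302 [ 0.6538 -0.0194] z 0.0104 r 0.0934 ang -0.19
[ 0.500963   -0.02544629  0.33732501] [-3.1240901   0.32972625  0.00339524] [-0.62615886  0.576134   -0.66191178] 9.1
```

View pics/w2.png

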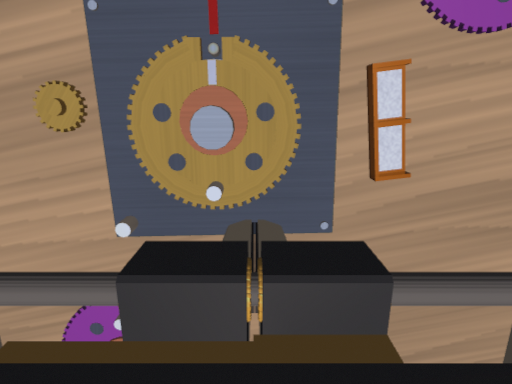

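The wrist view shows the pin top at (213,48), inside the notch (about 200–222 px wide), so it lines up within about 1.5 mm. Next I'll move over the hub and press gently.

Call:
arm_command(xyz=[[3, 1.2, 0], [3.05, 1.2, 0], [0, 0, -3], [0, 0, -3], [0, 0, -2], [0, 0, -1], [0, 0, -0.3], [0, 0, 0], [0, 0, 0]], turn=[[0, 0, 0], [0, 0, 0], [0, 0, 0], [0, 0, 0], [0, 0, 0], [0, 0, 0], [0, 0, 0], [0, 0, 0], [0, 0, 0]])

```text
t: 10.28
tool_pos: [0.5625, -0.0015, 0.2469]
orientation: [-3.124, 0.33, -0.003]
force: [0.7, -0.0, -0.0]
opening: 0.0005
```

Call:
arm_command(xyz=[[0, 0, -0.1], [0, 0, -0.1], [0, 0, -0.1], [0, 0, -0.1], [0, 0, 0], [0, 0, 0]], turn=[[0, 0, 0], [0, 0, 0], [0, 0, 0], [0, 0, 0], [0, 0, 0], [0, 0, 0]])

```text
t: 11.02
tool_pos: [0.5619, -0.0014, 0.2417]
orientation: [-3.124, 0.33, 0.0]
force: [-0.3, 0.2, 0.5]
opening: 0.0003
```

Call:
arm_command(xyz=[[0, 0, -0.1], [0, 0, -0.1], [0, 0, -0.1], [0, 0, -0.1], [0, 0, -0.1], [0, 0, 0], [0, 0, 0]], turn=[[0, 0, 0], [0, 0, 0], [0, 0, 0], [0, 0, 0], [0, 0, 0], [0, 0, 0], [0, 0, 0]])

```text
t: 11.9
tool_pos: [0.562, -0.0014, 0.237]
orientation: [-3.124, 0.33, -0.0]
force: [-2.8, -0.4, 4.4]
opening: 0.0005
```

```bash
python3 -c "
from ang import *
look('wrist',(.562,-.0018),.050)"
```

```text
hub 900 [ 0.5683 -0.0012] z 0.0499 r 0.0063 ang 0.1
stud 143 [0.5064 0.0112] z 0.0521 r 0.0571 ang 2.911
stripe 408 [ 0.6062 -0.01  ] z 0.0325 r 0.045 ang -0.183
red 643 [ 0.6549 -0.0198] z 0.0104 r 0.0946 ang -0.191
```

The gear is 3.2 mm down, past the 1.5 mm blocking depth, and still level at about 4 N. I'll keep pressing.

Call:
arm_command(xyz=[[0, 0, -0.1], [0, 0, -0.1], [0, 0, -0.1], [0, 0, -0.1], [0, 0, -0.1], [0, 0, -0.1], [0, 0, 0], [0, 0, 0]], turn=[[0, 0, 0], [0, 0, 0], [0, 0, 0], [0, 0, 0], [0, 0, 0], [0, 0, 0], [0, 0, 0], [0, 0, 0]])

```text
t: 12.95
tool_pos: [0.562, -0.0014, 0.2309]
orientation: [-3.124, 0.33, -0.0]
force: [-2.3, 1.1, 4.3]
opening: 0.0005
```

Call:
arm_command(xyz=[[0, 0, -0.05], [0, 0, -0.05], [0, 0, 0], [0, 0, 0]], turn=[[0, 0, 0], [0, 0, 0], [0, 0, 0], [0, 0, 0]])

```text
t: 13.45
tool_pos: [0.5621, -0.0014, 0.2301]
orientation: [3.124, -0.329, 0.0]
force: [-2.5, 0.7, 5.8]
opening: 0.0005
```

```bash
python3 -c "
from ang import *
look('wrist',(.562,-.0018),.0435)"
```

```text
hub 911 [ 0.5681 -0.0011] z 0.043 r 0.0061 ang 0.107
stud 143 [0.5064 0.0112] z 0.0451 r 0.0571 ang 2.912
stripe 408 [ 0.6062 -0.01  ] z 0.0254 r 0.045 ang -0.183
red 697 [ 0.6551 -0.0198] z 0.0104 r 0.0949 ang -0.191
```

Call:
arm_command(xyz=[[0, 0, -0.05], [0, 0, -0.05], [0, 0, 0], [0, 0, 0]], turn=[[0, 0, 0], [0, 0, 0], [0, 0, 0], [0, 0, 0]])

```text
t: 14.0
tool_pos: [0.5621, -0.0014, 0.2299]
orientation: [3.124, -0.33, 0.001]
force: [-5.6, 0.5, 13.9]
opening: 0.0001
```

The force rose to 14 N with almost no further motion, so the gear has bottomed. I'll withdraw straight up.

Call:
arm_command(xyz=[[0, 0, 0.1], [0, 0, 0.2], [0, 0, 0.5], [0, 0, 2], [0, 0, 4], [0, 0, 4], [-3, 0, 4], [-3, 0, 0], [0, 0, 0], [0, 0, 0]], turn=[[0, 0, 0], [0, 0, 0], [0, 0, 0], [0, 0, 0], [0, 0, 0], [0, 0, 0], [0, 0, 0], [0, 0, 0], [0, 0, 0], [0, 0, 0]])

```text
t: 15.25
tool_pos: [0.5023, -0.0014, 0.3774]
orientation: [-3.124, 0.33, -0.002]
force: [1.4, 0.2, -0.4]
opening: 0.0008
```

```bash
sed -i 's/(.562,-.0018))/(.562,-.0018),.0435)/' st.py; python3 st.py w3
```

```text
hub 1084 [ 0.5615 -0.001 ] z 0.0431 r 0.001 ang 2.104
stud 130 [0.5066 0.0105] z 0.0451 r 0.0568 ang 2.924
stripe 147 [ 0.606  -0.0099] z 0.0257 r 0.0448 ang -0.182
red 261 [ 0.6552 -0.0198] z 0.0104 r 0.0949 ang -0.19
[ 0.50243207 -0.0014239   0.37704234] [-3.12423068e+00  3.29598477e-01 -8.60781729e-04] [ 0.12155046 -0.04507973 -0.20811969] 15.3
```

View pics/w3.png

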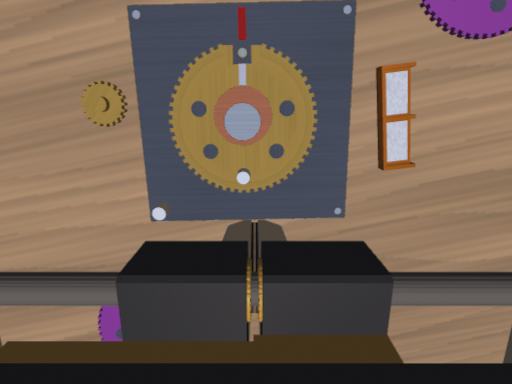

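The picture shows the gear seated with the pin at (242,53) in the middle of the notch, the stud at (243,178), and the hand clear of everything. I'll hand the job in.

```bash
python3 -c "
from plant import robot
print(robot.close_job())"
```

```text
the job is handed in; nothing more can be done
None
```

The cam gear is turned into line with the drive pin and pressed fully home, the hand is clear, and the job is handed in at about 15 s of the 58 s allowed.

- **Turning:** I pushed the stud round with the closed fingertips, turning the gear about 1.38 rad clockwise. The force readings after each push stayed below 2 N. A close look before pressing showed the pin inside the notch, within about 1.5 mm of its middle.
- **Pressing:** Pressing on the hub moved the gear down at about 4–6 N. It stopped moving at the bottom, where the force rose to about 14 N, below the 38 N limit.
- **Last checks:** The hub top had dropped from 53.2 to 43.1 mm as measured, about 10 mm. The stud and stripe had dropped by the same amount, so the gear sits level. The gear's angle was within about 0.02 rad of the red line, and the pin was centred in the notch.
- **Disagreement:** The top and wrist cameras put the gear centre about 2–3 mm apart. I used the wrist camera throughout. Measured heights read about 1 mm under the stated ones, both before and after pressing.
- **Loose parts:** I did not measure the loose parts afterwards. Those visible in the last picture looked undisturbed, and the arm never went near the others.

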